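# Slide the multimeter casing through the gap onto the green mat

### The arm

A 6-joint arm with a two-finger parallel gripper is mounted at the origin on the work surface. World frame = base frame: x ahead of the robot, y to its left, z up, the work surface at z = 0. Lengths are in mm, angles in degrees, forces in N, time in s.
With the tool pointing down it reaches from about 350 to 850 mm from the base axis. Payload 8.1 kg.
Tool frame: the origin (TCP) lies at the very end of the fingers, on their centre line; the grasp point (between the pads) lies r.tcp_to_grasp behind it (r.tcp_to_grasp is the distance from the TCP to the grasp point, in mm); z points along the fingers, y is the line along which they close (so a half turn about z gives the same grasp; the last joint's range is limited). The gripper opens to 85 mm and grips with 20 to 120 N. Pads are 22 mm wide; open, the fingers measure 114 mm over their backs; the gripper's body (76 mm by 85 mm) begins 54 mm behind the grasp point. The pads swing forward as they close: fully open they stand 13 mm farther back than shut.
Start: joints at [67.93, 7.471, 85.268, -0, 87.261, -4.893], TCP at [177.176, 573.249, 231.292] pointing down, gripper open.
Joint ranges: [-169.43, 169.43], [-51.17, 129.36], [1.28, 143.12], [-76.62, 256.62], [0, 156.53], [-152.29, 152.29]. Speed limits (degrees/s): [136.94, 136.94, 159.86, 180, 180, 180].

### API

Orientations are given as [roll, pitch, yaw] about the fixed x, y, z axes, in that order (R = Rz(yaw) Ry(pitch) Rx(roll)).
In Python, from bench import r gives the robot as it stands.
- The arm moves only by the shell command python3 -m handwheel 'ROWS' [OPENING] [FORCE]. ROWS is JSON, a list of rows, each a list of 4 numbers: the shift along the tool's x, y, z in m, then the turn about the tool's z in degrees. A call has 1 to 10 rows; each row shifts and turns the commanded pose from where the row before left it, along the tool's axes as they then stand; what a row does not reach is not made up. A row lasts 1/10 s, in which the tool goes at most 50 mm and 8.59 degrees, less where a joint would pass 70% of its speed; a pose out of reach is approached as far as the arm can. A call is refused whole if a number of a shift passes 0.05 or a number of a turn 8.59, either way. A call with a gripper value outside its range is refused whole. OPENING is the finger opening in m, from 0 to 0.0854, set as the call begins (- or left out, the last holds). The fingers move at their own pace and stop on an object; FORCE is the grip in N (left out, the last holds). Time passes only in rows, so rows that do not move let the fingers close. It gives the time, the measured TCP pose, the force, the opening and the grip force at its end, in the units of the state.
- r.sense(): the state, without advancing time (a new reading comes with each control period).
- r.snapshot(name): name is "scene" or "top"; returns the picture (384x512x3 uint8, red, green, blue); there is no depth.
- r.camera_params(name): a dict with "fx", "fy", "cx", "cy" (pixels), "R" (3x3) and "t" (3): a world point X has camera coordinates R X + t. Camera axes: x right, y down, z forward; pixel columns grow to the right and rows downward; lengths in mm; the calibration is good to about 2 mm. A picture is of the moment at which its call begins. camera_params takes no time and is no camera call.
- r.hand_in(): hands the job in; it is judged then, once.
The state is a dict: "time": time; "joint_pos": joint angles; "qd": joint speeds; "joint_efforts": joint torques, N m; "tool_pos": TCP position; "tcp_rot": TCP orientation; "ft_force": force on the tool from outside, world axes, zero at the start; "wrist_torque": the same for the moment, N m; "finger_gap": finger opening in mm; "grip_force": force on a finger pad.
Only numpy, scipy, OpenCV 4.12 (cv2) and the standard library are available. Lean on these libraries where they do the work, as an engineer would, in place of code of your own. Each camera call takes 0.05 s, during which the arm holds its last target. There are 200 camera calls.

### The job

Line the blue multimeter casing up and push it lengthwise along the bench, through the narrow gap between the red toolbox and the steel parts bowl, until all of it lies on the green mat on the other side. Only push it with the fingers: do not pick it up or tip it, and leave the heat sink, the screwdriver and the jar alone. Finish with the robot clear of everything.

Things in the scene. Friction and masses are not known exactly. Their poses are not given: they have to be found in the camera images.
- casing: Loose blue plastic multimeter casing lying face up on the bench, 130 mm (its x) by 76 mm (its y) by 34 mm high, vertical sides, plan corners rounded to 10 mm radius, a low round dial 3 mm higher on top; about 0.25 to 0.5 kg. Origin at the centre of its underside, z up. It starts on or about the cardboard sheet, somewhat off the line through the gap and turned by up to 0.3 rad from it; either end may lead through the gap.
- corner_fl (a point): Point on the casing's underside near its +x +y rounded corner: 62 mm, 35 mm from the casing's origin along its x and y.
- corner_fr (a point): The same at its +x -y corner (62, -35 mm).
- corner_bl (a point): The same at its -x +y corner (-62, 35 mm).
- corner_br (a point): The same at its -x -y corner (-62, -35 mm).
- gap (a point): Middle of the gap, on the bench, halfway between the toolbox's flat near side and the nearest point of the bowl. The gap is 83 mm wide. Its y axis runs along the passage (the way the casing must travel, towards +y or -y depending on the side where the green mat lies); its x axis points across it, square to the toolbox's side. The toolbox's face is the plane x = 41.5 mm, reaching 100 mm either way along y; the bowl touches x = -41.5 mm at y = 0.
- toolbox: Flat red steel toolbox with twin latches and a carrying handle on its far side; 120 mm (x) by 200 mm (y) by 50 mm high; so heavy that it does not move (fixed). Origin at the centre of its underside, same axes as the gap; its near (-x) side is one wall of the gap.
- bowl: Round stainless steel parts bowl, outer radius 58 mm, straight sided, 34 mm high, with brass screws in it; held to the steel bench by its magnet (fixed). Origin at the centre of its underside.
- green_mat: Green mat on the bench, 170 mm (its x, which runs along the passage) by 124 mm (its y), centred on the line through the gap and 190 mm from the middle of the gap, on the side opposite to the casing. Under 1 mm thick, it offers no step. Origin at its centre, on the bench.
- card: Brown cardboard sheet of the same size as the green mat, also flat and without a step, the same distance from the gap on the other side; the casing starts on it. Origin at its centre.
- heat_sink: Loose finned aluminium heat sink, 40 x 40 x 25 mm, on the right of the bowl as the robot sees it; leave alone. Origin at the centre of its underside.
- screwdriver: Loose screwdriver with a black handle, 200 mm long, lying on the bench on the robot's left; leave alone. Origin near its middle, x along its shaft.
- jar: Loose glass jar with a yellow cap, 60 mm across, 60 mm high, standing on the robot's right; leave alone. Origin at the centre of its underside.

How it is judged (in metres and radians):
On the way, in this order (a step that is already met when the one before it is completed fails the run):
1. the casing is between the toolbox and the bowl, lengthwise, flat on the bench (y of casing in the frame of gap between -0.04 and 0.04 m and x of casing in the frame of gap between -0.015 and 0.015 m and angle between the x axis of casing and the y axis of gap, either way round below 0.2 rad and height (world z) of casing below 0.006 m), for 0.05 s.
2. the whole casing lies on the green mat (x of corner_fl in the frame of green_mat between -0.085 and 0.085 m and y of corner_fl in the frame of green_mat between -0.062 and 0.062 m and x of corner_fr in the frame of green_mat between -0.085 and 0.085 m and y of corner_fr in the frame of green_mat between -0.062 and 0.062 m and x of corner_bl in the frame of green_mat between -0.085 and 0.085 m and y of corner_bl in the frame of green_mat between -0.062 and 0.062 m and x of corner_br in the frame of green_mat between -0.085 and 0.085 m and y of corner_br in the frame of green_mat between -0.062 and 0.062 m and height (world z) of casing below 0.006 m and angle between casing's own z axis and vertical below 0.1 rad), for 0.2 s.
At the end, for the whole second after the job is handed in: The whole casing lies flat on the green mat (each corner point within the mat's outline, a few mm of overhang allowed) and is at rest (all of step 2 and linear speed of casing below 0.01 m/s and angular speed of casing below 0.1 rad/s); the robot touches nothing.
It fails at once if the casing is lifted off the bench (height (world z) of casing above 0.012 m).
It fails at once if the casing is tipped (angle between casing's own z axis and vertical above 0.2 rad).
It fails at once if the heat sink is disturbed (moved more than 20 mm) (distance of heat_sink from where it was at the start of the episode above 0.02 m).
It fails at once if the screwdriver is disturbed (moved more than 20 mm) (distance of screwdriver from where it was at the start of the episode above 0.02 m).
It fails at once if the jar is disturbed (moved more than 20 mm) (distance of jar from where it was at the start of the episode above 0.02 m).
It also fails if it takes over 64 s, if anything falls off the work surface, if the arm or the gripper's body presses on something with over 40 N, if the wrist force passes 120 N, or if a joint passes its speed limit or range.

## Working session

There is one attempt and no reset: what is moved stays moved. The work goes in short steps, Python scripts to look and compute and a shell command to move; the robot and the scene stay as the last step left them, time stands still between calls to the robot, and variables do not carry over. Pictures are saved under pics/ and viewed, at most 10 in all, crops included, and the job is handed in when it is done.

```bash
mkdir -p pics; ls; python3 - <<'E'
from bench import r
import cv2
for n in("top","scene"):
    cv2.imwrite(f"pics/{n}0.png",r.snapshot(n)[:,:,::-1]); print(n,r.camera_params(n))
s=r.sense();print(s["time"],s["tool_pos"],s["tcp_rot"],s["finger_gap"],r.tcp_to_grasp)
E
```

```text
pics
top {'fx': 349.9238361992643, 'fy': 349.9238361992643, 'cx': 252.07244909968998, 'cy': 193.4397377809728, 'R': array([[-0.01415071, -0.99963448,  0.0230362 ],
       [-0.99526072,  0.01186463, -0.09651591],
       [ 0.09620732, -0.02429279, -0.99506483]]), 't': array([-4.60039502e-01,  5.33652557e+02,  1.00410614e+03])}
scene {'fx': 451.2877312462018, 'fy': 451.2877312462018, 'cx': 257.3560537810317, 'cy': 190.69786160733378, 'R': array([[ 0.42654752,  0.90432642,  0.01584132],
       [ 0.70917047, -0.32352421, -0.62642584],
       [-0.56136838,  0.27843458, -0.77932004]]), 't': array([-223.73617838, -347.9698343 , 1914.55484963])}
0.1 [177.00331803 572.79629771 230.37634039] [-1.79908467e+02 -8.24346224e-03  1.62820253e+02] 85.10739029858968 18.700000000000003
```

View pics/top0.png

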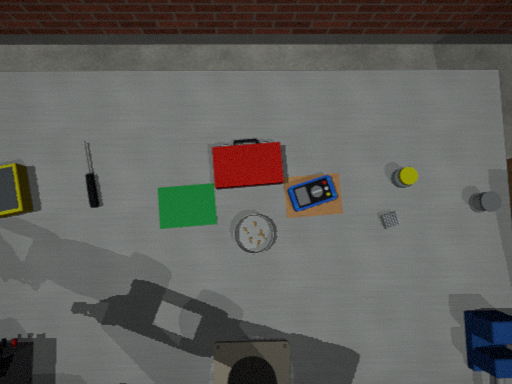

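View pics/scene0.png

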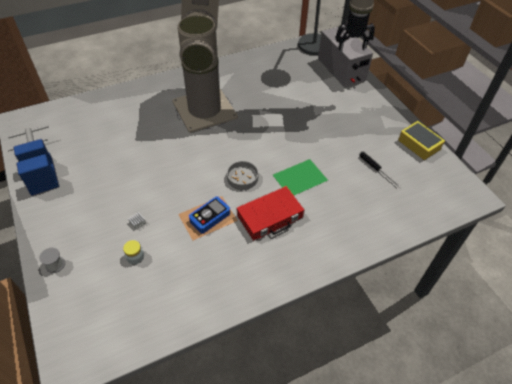

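The top view shows the mat at (188,205), toolbox (248,165), bowl (256,232) and casing (313,193) on the card. The passage therefore runs left in the image (about +y), and the casing is tilted about 15°. Next I'll measure these.

```bash
cat > h.py <<'E'
from bench import r
import cv2, numpy as np
def cast(uv,z,cam="top"):
    p=r.camera_params(cam); R,t=p["R"],p["t"]; C=-R.T@t
    uv=np.asarray(uv,float).reshape(-1,2)
    d=np.c_[(uv[:,0]-p["cx"])/p["fx"],(uv[:,1]-p["cy"])/p["fy"],np.ones(len(uv))]@R
    return (C+d*((z-C[2])/d[:,2])[:,None])[:,:2]
K=6
def up(img): # upscaled; pixel u = (U+.5)/K-.5
    return cv2.resize(img,None,fx=K,fy=K,interpolation=cv2.INTER_CUBIC)
def blob(m):
    m=m.astype(np.uint8); cs,_=cv2.findContours(m,cv2.RETR_EXTERNAL,cv2.CHAIN_APPROX_NONE)
    return max(cs,key=cv2.contourArea)
def px(c): return (c.reshape(-1,2)+.5)/K-.5
def hsv(cam="top"): return cv2.cvtColor(up(r.snapshot(cam)),cv2.COLOR_RGB2HSV).astype(int)
def mask(H,h0,h1,s=120,v=30):
    return (H[...,0]>=h0)&(H[...,0]<=h1)&(H[...,1]>s)&(H[...,2]>v)
def rect(pts):
    (c,wh,a)=cv2.minAreaRect(pts.astype(np.float32)); b=cv2.boxPoints((c,wh,a))
    e=[b[1]-b[0],b[2]-b[1]]; L=max(e,key=np.linalg.norm)
    return np.round(c,1),np.round(wh,1),round(float(np.degrees(np.arctan2(L[1],L[0]))%180),1)
def win(H,u0,u1,v0,v1,m):
    o=np.zeros(m.shape,bool); o[v0*K:v1*K,u0*K:u1*K]=m[v0*K:v1*K,u0*K:u1*K]; return o
def casing(cam="top",w=(140,360,140,240)):
    H=hsv(cam); m=win(H,*w,mask(H,100,125,130,40)); return rect(cast(px(blob(m)),34,cam))
E
python3 - <<'E'
from h import *
H=hsv()
print("mat",rect(cast(px(blob(win(H,140,230,170,240,mask(H,50,75,100)))),0)))
red=win(H,200,295,130,200,mask(H,0,6,120,40)|mask(H,174,180,120,40))
c=px(blob(red)); print("red z50",rect(cast(c,50)),"z0",rect(cast(c,0)))
# near-side bottom edge: for each column lowest red
cols=np.arange(218*K,280*K,3); low=[np.flatnonzero(red[:,q]).max() for q in cols]
P=cast(np.c_[(cols+.5)/K-.5,(np.array(low)+1)/K-.5],0)
l=cv2.fitLine(P.astype(np.float32),cv2.DIST_HUBER,0,.01,.01).ravel(); print("face bottom",l,np.degrees(np.arctan2(l[1],l[0])))
print("casing",casing())
m=win(H,280,350,165,225,mask(H,8,20,60,60)); print("card",rect(cast(px(blob(m)),0)))
Hs=hsv("scene");m=win(Hs,170,260,180,245,mask(Hs,100,125,130,40)); print("casing scene",rect(cast(px(blob(m)),34,"scene")),rect(cast(px(blob(m)),17,"scene")))
m=win(Hs,260,340,150,200,mask(Hs,50,75,100)); print("mat scene",rect(cast(px(blob(m)),0,"scene")))
g=r.snapshot("top")[140:260,150:350,::-1]; cv2.imwrite("pics/crop1.png",cv2.resize(g,None,fx=4,fy=4,interpolation=cv2.INTER_CUBIC))
E
```

```text
mat (array([502.5, 188. ]), array([124. , 170.1]), 94.1)
red z50 (array([616.2,   5.1]), array([125.4, 200.8]), 94.1) z0 (array([625.2,   4.5]), array([131.6, 210.8]), 94.1)
face bottom [ 7.1786664e-02 -9.9742001e-01  5.6012732e+02  1.5579056e+00] -85.883385
casing (array([ 533.2, -182.9]), array([ 75.5, 133.4]), 107.5)
card (array([ 530.2, -190.3]), array([126.3, 173.6]), 94.0)
casing scene (array([ 544.8, -190.2]), array([ 86.6, 136.3]), 107.8) (array([ 532.9, -186.7]), array([ 87.8, 138.2]), 107.8)
mat scene (array([503.2, 184.7]), array([119.4, 165.3]), 94.4)
```

View pics/crop1.png

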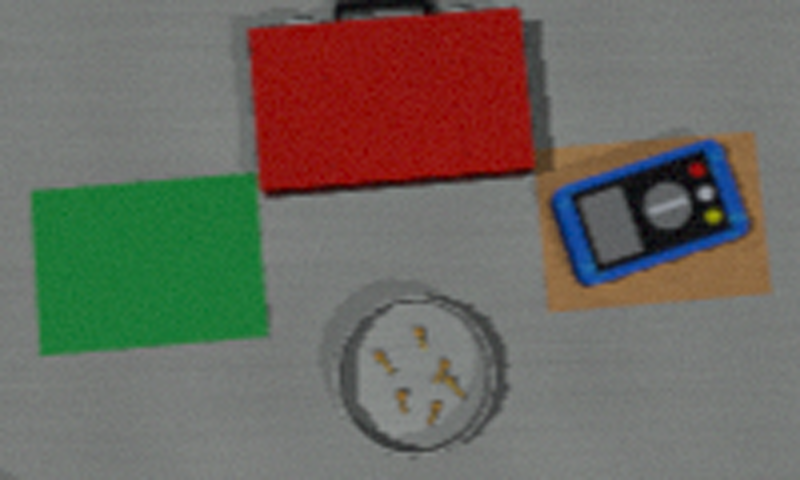

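The mat measures 124 × 170 mm, which matches its given size. Passage heading is about 94.1° and the gap centre about (517,−1). The casing is at about (532.5,−184.5) with yaw 107.5°, so about 2 mm off the line and 13° turned. I'll move over there high up.

```bash
cat >> h.py <<'E'
# passage frame: across u (towards toolbox), along d
PH=np.radians(94.15); d=np.array([np.cos(PH),np.sin(PH)]); u=np.array([d[1],-d[0]]); G=np.array([517.,-1.])
def AD(p): q=np.asarray(p)[:2]-G; return np.round([q@u,q@d],1)
def to(a,l,z,yaw):  # what to type: tool-frame shift (mm) at present yaw, and turn
    s=r.sense(); p=s["tool_pos"]; y=np.radians(s["tcp_rot"][2]); D=G+a*u+l*d-p[:2]
    print("now",AD(p),np.round(p,1),"yaw",round(s["tcp_rot"][2],2),"t",s["time"],"F",np.round(s["ft_force"],1),"gap",round(s["finger_gap"],1))
    print("tool shift",np.round([D@[np.cos(y),np.sin(y)],D@[np.sin(y),-np.cos(y)],p[2]-z],1),"turn",round((s["tcp_rot"][2]-yaw+180)%360-180,2))
E
R='[-0.034,-0.025,0,0]'; python3 -m handwheel '[[-0.034,-0.025,0,0],[-0.034,-0.025,0,0],[-0.034,-0.025,0,0],[-0.034,-0.025,0,0],[-0.034,-0.025,0,0],[-0.034,-0.025,0,0],[-0.034,-0.025,0,0],[-0.034,-0.025,0,0],[-0.034,-0.025,0,0],[-0.034,-0.025,0,0]]' 0.045
python3 -m handwheel '[[-0.034,-0.025,0,0],[-0.034,-0.025,0,0],[-0.034,-0.025,0,0],[-0.034,-0.025,0,0],[0,0,0,8.5],[0,0,0,8.5],[0,0,0,8.5],[0,0,0,8.5],[0,0,0,8.5],[0,0,0,8.5]]'
python3 -m handwheel '[[0,0,0,8.5],[0,0,0,8.5],[0,0,0,8.5],[0,0,0,8.5],[0,0,0,8.5],[0,0,0,8.5],[0,0,0,8.5],[0,0,0,8.5],[0,0,0,0],[0,0,0,0]]'
python3 -c "
from h import *
to(-80,-184,10,4.15)"
```

```text
time: 1.3
tool_pos: [429.0, 232.5, 231.5]
tcp_rot: [180.0, 0.0, 162.8]
ft_force: [1.6, 0.2, -0.0]
finger_gap: 45.3
grip_force: 0.0
time: 2.3
tool_pos: [528.5, 98.2, 231.3]
tcp_rot: [-180.0, -0.0, 111.5]
ft_force: [-0.3, -0.3, 0.0]
finger_gap: 44.9
grip_force: 0.0
time: 3.3
tool_pos: [528.6, 98.3, 231.3]
tcp_rot: [-180.0, 0.0, 44.1]
ft_force: [-0.1, 0.4, -0.0]
finger_gap: 45.1
grip_force: 0.0
now [18.7 98.2] [528.6  98.3 231.3] yaw 44.08 t 3.3 F [-0.1  0.4 -0. ] gap 45.1
tool shift [-256.8  153.   221.3] turn 39.93
```

```bash
python3 -m handwheel '[[0,0,0,8],[0,0,0,8],[0,0,0,8],[0,0,0,8],[0,0,0,7.93],[0,0,0,0]]'
python3 -m handwheel '[[-0.0165,0.047,0,0],[-0.0165,0.047,0,0],[-0.0165,0.047,0,0],[-0.0165,0.047,0,0],[-0.0165,0.047,0,0],[-0.0165,0.047,0,0],[0,0,0,0],[0,0,0.045,0],[0,0,0.045,0],[0,0,0.04,0]]'
python3 - <<'E'
from h import *
to(-80,-184,10,4.15); print(casing())
g=r.snapshot("top")[140:260,230:400,::-1]; cv2.imwrite("pics/crop2.png",cv2.resize(g,None,fx=4,fy=4,interpolation=cv2.INTER_CUBIC))
E
```

```text
time: 3.9
tool_pos: [528.6, 98.3, 231.3]
tcp_rot: [-180.0, 0.0, 4.0]
ft_force: [-1.0, -0.4, -0.2]
finger_gap: 44.7
grip_force: 0.0
time: 4.9
tool_pos: [448.8, -189.3, 99.7]
tcp_rot: [-180.0, -0.0, 4.2]
ft_force: [0.3, -0.1, 0.3]
finger_gap: 45.1
grip_force: 0.0
now [ -81.6 -182.9] [ 448.8 -189.3   99.7] yaw 4.25 t 4.9 F [ 0.3 -0.1  0.3] gap 45.1
tool shift [ 1.6  1.1 89.7] turn 0.1
(array([ 533.4, -183.5]), array([ 75.2, 134.5]), 107.8)
```

View pics/crop2.png

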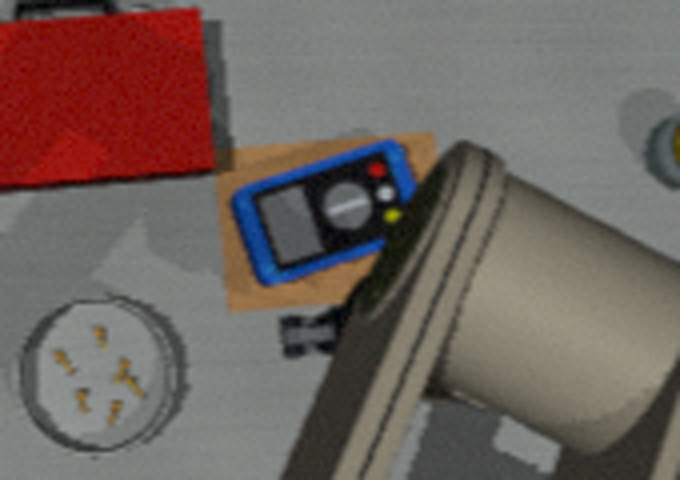

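Nothing collided and the casing is unmoved. I'll widen the fingers, descend, and push its near side square. The leading end will be touched first, which turns the casing.

```bash
python3 -m handwheel '[[0,0,0.045,0],[0,0,0.032,0],[0,0,0,0],[0.007,0,0,0],[0.007,0,0,0],[0.006,0,0,0],[0.004,0,0,0],[0.004,0,0,0]]' 0.08
python3 -m handwheel '[[0.004,0,0,0],[0.004,0,0,0],[0.003,0,0,0],[0.003,0,0,0],[0,0,0,0]]'
python3 - <<'E'
from h import *
to(-39,-184,15,4.15)
E
python3 -m handwheel '[[-0.02,0,0,0],[-0.04,0,0,0],[0,0,-0.05,0],[0,0,-0.05,0],[0,0,-0.04,0],[0,0,-0.04,0],[0,0,0,0]]'
python3 - <<'E'
from h import *
p=casing();print(p,AD(p[0])); to(70,-184,100,4.15)
E
```

```text
time: 5.8
tool_pos: [478.0, -188.1, 25.3]
tcp_rot: [180.0, -0.1, 3.9]
ft_force: [-0.3, 0.2, 0.2]
finger_gap: 80.0
grip_force: 0.0
time: 6.3
tool_pos: [491.1, -186.9, 24.3]
tcp_rot: [-180.0, -0.0, 3.9]
ft_force: [-0.2, 0.6, -0.0]
finger_gap: 80.0
grip_force: 0.0
now [ -39.2 -183.6] [ 491.1 -186.9   24.3] yaw 3.9 t 6.3 F [-0.2  0.6 -0. ] gap 80.0
tool shift [0.2 0.4 9.3] turn -0.25
time: 7.0
tool_pos: [434.0, -192.8, 211.4]
tcp_rot: [179.6, -0.5, 3.9]
ft_force: [0.8, 0.0, 1.0]
finger_gap: 79.8
grip_force: 0.0
(array([ 533.1, -182.9]), array([ 75.4, 133.1]), 107.7) [   2.9 -182.6]
now [ -97.8 -184.6] [ 432.8 -192.2  208. ] yaw 3.89 t 7.05 F [-0.1 -0.2 -1. ] gap 79.7
tool shift [167.8  -1.3 108. ] turn -0.26
```

The open fingers stand about 12 mm back from the TCP, so they passed just above the casing and it is unmoved. I'll repeat lower, with the TCP at about 3 mm.

```bash
python3 -m handwheel '[[0,0,0.05,0],[0,0,0.05,0],[0,0,0.05,0],[0,0,0.04,0],[0,0,0.015,0],[0,0,0,0],[0.01,0,0,0],[0.01,0,0,0],[0.01,0,0,0],[0,0,0,0]]' 0.08
python3 -m handwheel '[[0.006,0,0,0],[0.004,0,0,0],[0.004,0,0,0],[0.004,0,0,0],[0,0,0,0]]'
python3 -m handwheel '[[0.004,0,0,0],[0.004,0,0,0],[0.003,0,0,0],[0,0,0,0]]'
python3 - <<'E'
from h import *
to(-39,-184,3,4.15); p=casing();print(p,AD(p[0]))
E
```

```text
time: 8.05
tool_pos: [463.8, -189.6, 1.0]
tcp_rot: [179.9, -0.2, 3.9]
ft_force: [-1.4, 0.1, 0.0]
finger_gap: 80.0
grip_force: 0.0
time: 8.55
tool_pos: [479.2, -187.7, -0.8]
tcp_rot: [180.0, -0.0, 3.9]
ft_force: [0.1, -0.1, -0.5]
finger_gap: 80.0
grip_force: 0.0
time: 8.95
tool_pos: [490.5, -187.1, -0.6]
tcp_rot: [180.0, -0.0, 3.9]
ft_force: [0.3, -0.4, 0.1]
finger_gap: 79.9
grip_force: 0.0
now [ -39.9 -183.7] [ 490.5 -187.1   -0.6] yaw 3.9 t 8.95 F [ 0.3 -0.4  0.1] gap 79.9
tool shift [ 0.9  0.3 -3.6] turn -0.25
(array([ 555. , -148.7]), array([ 60.7, 108.4]), 146.8) [  27.2 -150.1]
```

```bash
python3 -m handwheel '[[-0.02,0,0,0],[-0.04,0,0,0],[0,0,-0.05,0],[0,0,-0.05,0],[0,0,-0.05,0],[0,0,-0.05,0],[0,0,0,0],[0,0,0,0]]'
python3 - <<'E'
from h import *
p=casing();print(p,AD(p[0])); to(80,-184,100,4.15)
E
```

```text
time: 9.8
tool_pos: [431.2, -191.9, 201.4]
tcp_rot: [179.8, -0.2, 3.9]
ft_force: [0.5, -1.1, -1.1]
finger_gap: 80.0
grip_force: 0.0
(array([ 545.1, -187.2]), array([ 76.4, 133.3]), 100.1) [  14.6 -187.7]
now [-100.4 -183.4] [ 430.1 -191.2  199.4] yaw 3.89 t 9.85 F [-0.1  0.2 -0.8] gap 80.0
tool shift [180.4  -0.2  99.4] turn -0.26
```

The casing has now turned to 100° and sits 14 mm towards the toolbox. Next I'll push from the far side. The trailing end will be touched first, then the side goes flush, ending centred.

```bash
python3 -m handwheel '[[0.047,0.002,0,-0.25],[0.047,0.002,0,0],[0.047,0.002,0,0],[0.045,0.002,0,0],[0,0,0.05,0],[0,0,0.05,0],[0,0,0.05,0],[0,0,0.035,0],[0,0,0.012,0],[0,0,0,0]]'
python3 -c "
from h import *
to(49,-192,1,4.15)"
```

```text
time: 10.85
tool_pos: [613.1, -184.7, -1.6]
tcp_rot: [-179.8, 0.4, 4.1]
ft_force: [0.3, -0.2, -0.1]
finger_gap: 80.0
grip_force: 0.0
now [  82.5 -190.1] [ 613.1 -184.7   -1.6] yaw 4.14 t 10.85 F [ 0.3 -0.2 -0.1] gap 80.0
tool shift [-33.5   1.9  -2.6] turn -0.01
```

```bash
python3 -m handwheel '[[-0.009,0,0,0],[-0.004,0,0,0],[-0.004,0,0,0],[-0.004,0,0,0],[-0.004,0,0,0],[-0.003,0,0,0],[-0.003,0,0,0],[-0.003,0,0,0],[0,0,0,0],[0,0,0,0]]'
python3 -c "
from h import *
to(49,-192,1,4.15)"
python3 -m handwheel '[[0.02,0,0,0],[0.03,0,0,0],[0,0,-0.05,0],[0,0,-0.05,0],[0,0,-0.05,0],[0,0,-0.05,0],[0,0.05,0,0],[0,0.05,0,0],[0,0.05,0,0],[0,0,0,0]]'
python3 - <<'E'
from h import *
p=casing();print(p,AD(p[0])); to(0,-300,100,94.15)
cv2.imwrite("pics/crop3.png",cv2.resize(r.snapshot("top")[140:260,200:400,::-1],None,fx=4,fy=4,interpolation=cv2.INTER_CUBIC))
E
```

```text
time: 11.85
tool_pos: [582.0, -188.2, 2.2]
tcp_rot: [-180.0, 0.0, 4.1]
ft_force: [1.3, -0.3, 1.4]
finger_gap: 80.1
grip_force: 0.9
now [  51.3 -191.4] [ 582.  -188.2    2.2] yaw 4.14 t 11.85 F [ 1.3 -0.3  1.4] gap 80.1
tool shift [-2.3  0.6  1.2] turn -0.01
time: 12.85
tool_pos: [640.5, -340.5, 199.6]
tcp_rot: [180.0, 0.2, 3.8]
ft_force: [0.4, 0.9, 0.2]
finger_gap: 79.6
grip_force: 0.0
(array([ 532.7, -185.4]), array([ 75.7, 132.8]), 94.1) [   2.3 -185.1]
now [  99.4 -344.5] [ 641.  -337.4  199.7] yaw 3.89 t 12.9 F [-0.5 -0.   0.1] gap 80.5
tool shift [-99.6 -44.1  99.7] turn -90.26
```

View pics/crop3.png

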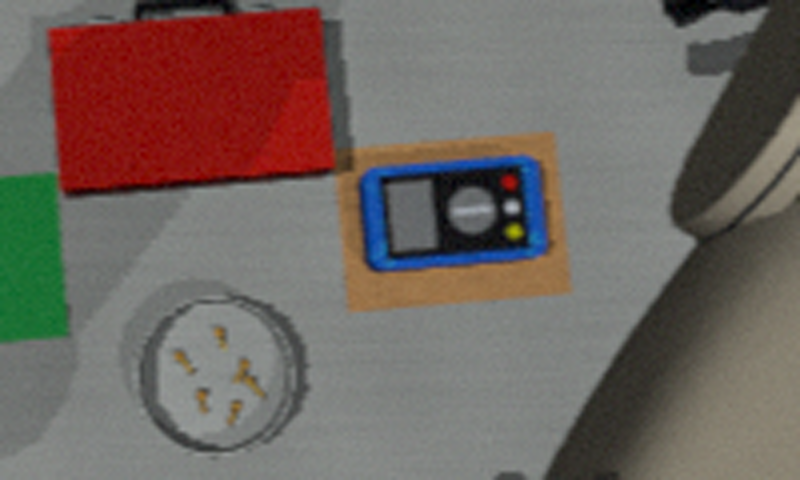

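The casing is parallel to the passage (94.1°) and about 2 mm to the toolbox side, which is within the clearance. I'll go behind its right end, turn the fingers across the passage, and narrow them to 30 mm.

```bash
python3 -m handwheel '[[-0.0332,-0.0165,0,0],[-0.0332,-0.0165,0,0],[-0.0332,-0.0165,0,0],[0,0,0,-8.5],[0,0,0,-8.5],[0,0,0,-8.5],[0,0,0,-8.5],[0,0,0,-8.5],[0,0,0,-8.5],[0,0,0,-8.5]]' 0.03
python3 -m handwheel '[[0,0,0,-8.5],[0,0,0,-8.5],[0,0,0,-8.5],[0,0,0,-5.2],[0,0,0.03,0],[0,0,0.03,0],[0,0,0,0]]'
python3 -c "
from h import *
to(0,-290,4,94.15)"
```

```text
time: 13.95
tool_pos: [539.9, -290.2, 202.1]
tcp_rot: [-179.9, -0.0, 64.1]
ft_force: [0.2, 0.8, -0.3]
finger_gap: 30.2
grip_force: 0.0
time: 14.65
tool_pos: [537.1, -288.6, 136.9]
tcp_rot: [-179.6, -0.3, 94.4]
ft_force: [0.3, 1.2, -1.3]
finger_gap: 29.9
grip_force: 0.0
now [  -0.8 -288.3] [ 537.1 -288.6  136.9] yaw 94.44 t 14.65 F [ 0.3  1.2 -1.3] gap 29.9
tool shift [ -1.7   0.8 132.9] turn 0.29
```

```bash
python3 -m handwheel '[[0,0.0015,0.045,0.2],[0,0,0.045,0],[0,0,0.035,0],[0,0,0,0],[0.01,0,0,0],[0.01,0,0,0],[0.008,0,0,0],[0.008,0,0,0],[0.008,0,0,0],[0,0,0,0]]'
python3 - <<'E'
from h import *
to(1,-246,4,94.15); p=casing();print(p,AD(p[0]))
E
```

```text
time: 15.65
tool_pos: [538.7, -247.1, 18.0]
tcp_rot: [180.0, 0.0, 94.2]
ft_force: [-0.9, -0.1, -0.1]
finger_gap: 29.7
grip_force: 0.0
now [   3.8 -247. ] [ 538.7 -247.1   18. ] yaw 94.19 t 15.65 F [-0.9 -0.1 -0.1] gap 29.7
tool shift [ 1.  -2.8 14. ] turn 0.04
(array([ 530.8, -169.6]), array([ 75.7, 135.1]), 94.0) [   1.6 -169.2]
```

Contact made: the casing advanced to along −170 and is still straight. I'll lower the fingers a bit and keep pushing.

```bash
python3 -m handwheel '[[-0.008,0,0,0],[0,-0.002,0.012,0],[0,0,0,0],[0.008,0,0,0],[0.008,0,0,0],[0.008,0,0,0],[0.008,0,0,0],[0.008,0,0,0],[0.008,0,0,0],[0,0,0,0]]'
python3 - <<'E'
from h import *
to(1,-206,4,94.15); p=casing();print(p,AD(p[0]))
E
```

```text
time: 16.7
tool_pos: [533.4, -206.9, 5.3]
tcp_rot: [-180.0, -0.0, 94.2]
ft_force: [-0.9, 0.1, -0.3]
finger_gap: 29.6
grip_force: 0.0
now [   1.5 -206.6] [ 533.4 -206.9    5.3] yaw 94.2 t 16.7 F [-0.9  0.1 -0.3] gap 29.6
tool shift [ 0.6 -0.5  1.3] turn 0.05
(array([ 528.3, -128.5]), array([ 77.4, 132.3]), 93.8) [   2. -128.]
```

```bash
python3 -m handwheel '[[0.01,0,0,0],[0.01,0,0,0],[0.01,0,0,0],[0.01,0,0,0],[0.01,0,0,0],[0.01,0,0,0],[0.01,0,0,0],[0.01,0,0,0],[0,0,0,0]]'
python3 - <<'E'
from h import *
to(1,-126,4,94.15); p=casing();print(p,AD(p[0]))
E
```

```text
time: 17.65
tool_pos: [527.4, -126.8, 5.2]
tcp_rot: [-180.0, -0.1, 94.2]
ft_force: [-0.2, -0.4, -0.5]
finger_gap: 30.1
grip_force: 0.0
now [   1.2 -126.2] [ 527.4 -126.8    5.2] yaw 94.2 t 17.65 F [-0.2 -0.4 -0.5] gap 30.1
tool shift [ 0.2 -0.2  1.2] turn 0.05
(array([521.9, -36.8]), array([ 77.6, 104.6]), 94.0) [  2.3 -36.1]
```

```bash
python3 -m handwheel '[[0.01,0,0,0],[0.01,0,0,0],[0.01,0,0,0],[0.01,0,0,0],[0.01,0,0,0],[0.01,0,0,0],[0.01,0,0,0],[0.01,0,0,0],[0,0,0,0]]'
python3 - <<'E'
from h import *
to(1,-46,4,94.15); p=casing();print(p,AD(p[0]))
E
```

```text
time: 18.6
tool_pos: [522.0, -48.0, 6.2]
tcp_rot: [180.0, 0.0, 94.2]
ft_force: [-4.8, -1.4, 9.3]
finger_gap: 30.2
grip_force: 5.2
now [  1.6 -47.3] [522.  -48.    6.2] yaw 94.16 t 18.6 F [-4.8 -1.4  9.3] gap 30.2
tool shift [ 1.3 -0.6  2.2] turn 0.01
(array([515.2,  59.2]), array([77.5, 69.1]), 4.0) [ 2.6 60.2]
```

A modest 10 N force has appeared, so I'll take a look.

```bash
python3 - <<'E'
from h import *
a=cv2.resize(r.snapshot("top")[140:250,150:330,::-1],(800,489),interpolation=cv2.INTER_CUBIC)
b=r.snapshot("scene")[130:250,190:350,::-1]
cv2.imwrite("pics/c4.png",np.hstack([cv2.resize(a,(400,300)),cv2.resize(b,(400,300),interpolation=cv2.INTER_CUBIC)]))
s=r.sense();print(s["ft_force"],s["wrist_torque"],s["grip_force"])
E
```

```text
[-5.74590944 -0.42887374  9.46122354] [0.00867879 0.3062793  0.02212803] 5.487591231940314
```

View pics/c4.png

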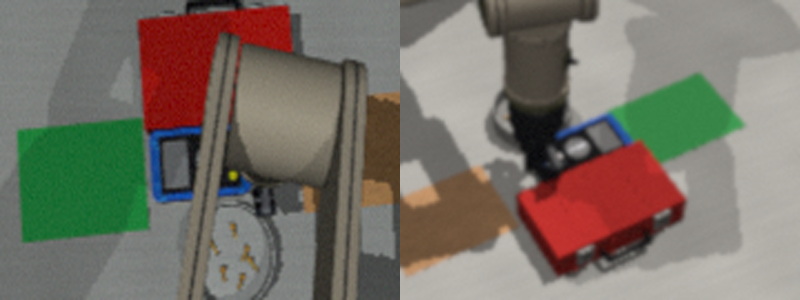

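The casing is inside the gap, and its front is reaching the mat. The force comes from the finger linkage touching the toolbox's top edge. I'll back off, narrow the fingers, raise a little and go on.

```bash
python3 -m handwheel '[[-0.008,0,0,0],[0,-0.0015,-0.008,0],[0,0,0,0],[0,0,0,0]]' 0.012
python3 -m handwheel '[[0.008,0,0,0],[0.008,0,0,0],[0.008,0,0,0],[0.008,0,0,0],[0,0,0,0]]'
python3 - <<'E'
from h import *
to(0,114,12,94.15); p=casing();print(p,AD(p[0]))
E
```

```text
time: 19.15
tool_pos: [521.1, -56.7, 13.6]
tcp_rot: [180.0, -0.0, 94.1]
ft_force: [-0.8, 0.6, 0.0]
finger_gap: 12.1
grip_force: 0.0
time: 19.65
tool_pos: [518.3, -23.5, 13.1]
tcp_rot: [-180.0, -0.0, 94.2]
ft_force: [-0.3, 0.6, 0.2]
finger_gap: 11.9
grip_force: 0.0
now [ -0.4 -22.5] [518.3 -23.5  13.1] yaw 94.22 t 19.65 F [-0.3  0.6  0.2] gap 11.9
tool shift [136.5   0.5   1.1] turn 0.07
(array([512.8,  91.9]), array([78.3, 56.3]), 1.2) [ 2.5 93. ]
```

```bash
python3 -m handwheel '[[0.01,0,0,0],[0.01,0,0,0],[0.01,0,0,0],[0.01,0,0,0],[0.01,0,0,0],[0.01,0,0,0],[0.01,0,0,0],[0.01,0,0,0],[0.01,0,0,0],[0,0,0,0]]'
python3 - <<'E'
from h import *
to(0,114,12,94.15); p=casing();print(p,AD(p[0]))
E
```

```text
time: 20.7
tool_pos: [512.0, 66.3, 13.3]
tcp_rot: [-180.0, -0.0, 94.2]
ft_force: [0.0, -0.2, -0.2]
finger_gap: 11.7
grip_force: 0.0
now [-0.2 67.5] [512.   66.3  13.3] yaw 94.21 t 20.7 F [ 0.  -0.2 -0.2] gap 11.7
tool shift [46.5  0.2  1.3] turn 0.06
(array([476.8, 119.2]), array([ 9.9, 74.3]), 94.1) [-31.4 122.8]
```

```bash
python3 -m handwheel '[[0.009,0,0,0],[0.009,0,0,0],[0.009,0,0,0],[0.009,0,0,0],[0.007,0,0,0],[0,0,0,0],[-0.01,0,0,0],[-0.03,0,0,0],[0,0,-0.04,0],[0,0,-0.05,0]]'
python3 -m handwheel '[[0,0,-0.05,0],[0,0,-0.05,0],[-0.05,0,0,0],[-0.05,0,0,0],[-0.05,0,0,0],[-0.05,0,0,0],[-0.05,0,0,0],[0,0,0,0],[0,0,0,0]]'
python3 - <<'E'
from h import *
p=casing();print(p,AD(p[0])); print(r.sense()["tool_pos"])
cv2.imwrite("pics/c5.png",cv2.resize(r.snapshot("top")[130:250,130:330,::-1],None,fx=4,fy=4,interpolation=cv2.INTER_CUBIC))
E
```

```text
time: 21.75
tool_pos: [509.1, 66.1, 101.3]
tcp_rot: [-179.6, -0.0, 94.0]
ft_force: [1.7, -0.1, 0.6]
finger_gap: 12.0
grip_force: 0.0
time: 22.65
tool_pos: [529.2, -183.5, 202.9]
tcp_rot: [-180.0, -0.0, 93.9]
ft_force: [0.8, -0.3, 0.8]
finger_gap: 11.9
grip_force: 0.0
(array([505.3, 185.3]), array([ 76.5, 132.7]), 94.2) [  1.8 186.7]
[ 529.43519221 -182.14497777  202.98739315]
```

View pics/c5.png

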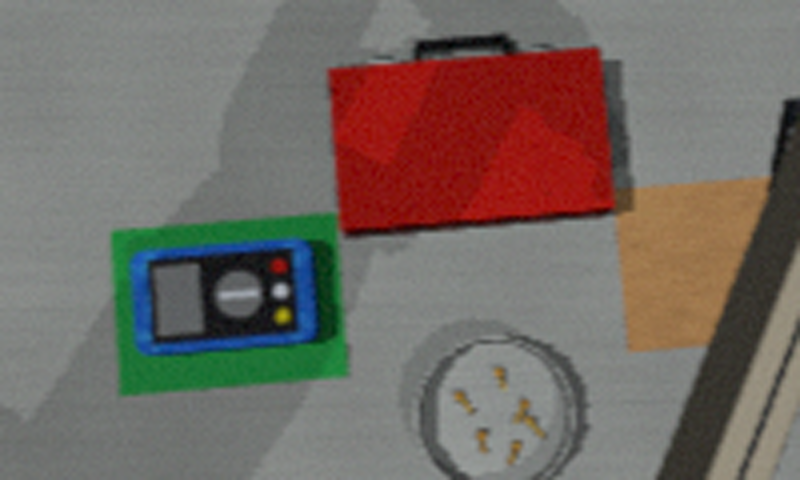

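The casing lies wholly on the green mat: (505,185) against a mat centre of (502,188), yaw 94.2°, with margins of 15 mm or more. The arm is clear at z ≈ 200 mm.

```bash
python3 -c "
from bench import r
print(r.hand_in())"
```

```text
the job is handed in; nothing more can be done
None
```

The casing went lengthwise through the gap and now lies wholly on the green mat, with at least 15 mm of mat showing on every side. The arm is clear and the job was handed in at about 23 s of the 64 s; on the way, the finger linkage briefly rubbed the toolbox's top edge at about 10 N. I got no verdict back.

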